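# Complete the kit from the dust cabinet

## Task

Complete the kit in the black tray: by its grip, slide the dust cabinet's clear sloping sash up to nearly the top of its travel, where it stays up by itself, and let go. Then reach in under it, take out the hub (the round post on a round flange) and stand it upright, flange down, in the tray's empty middle compartment, leaving the sash up.

Things in the scene. Friction and masses are not known exactly. Their poses are not given: they have to be found in the camera images.
- sash (a joint): Travel (m) of the clear sash on the sloping front of a white cabinet (fixed, 270 deep, 440 wide, sill 20 mm high): 0 closed, 0.205 fully up. It moves up and inwards, 50 degrees above level: along (0.643, 0, 0.766) in sash_grip's axes. 3 to 7 N raise it. Let go below about 0.11 it slides shut; above, friction holds it. 0.17 to 0.20 leaves room to reach in.
- sash_grip (a point): Point to grip on the sash's grey fin, mid-width near the lower edge: 18 mm thick (along y), 40 mm long up the slope, standing 58 mm out square to the sash; this point is 40 mm out. Closed, it is 10 mm before the cabinet's front edge, 72 mm above the table. It moves with the sash; its axes stay the cabinet's: x level, into the cabinet, y along its width, z up.
- hub_center (a point): Centre of the loose aluminium hub: post 30 mm in diameter, 42 mm tall, on a flange 46 mm in diameter, 8 mm thick; z its axis, up; underside 25 mm below. It stands in the cabinet 70 mm behind the front edge, left, middle or right, 95 mm from a flat ring (14 high) or L-bracket (28 high). Fingers tilted 20 to 45 degrees from straight down, pointing inwards, clear the raised sash.
- tray: Black kit tray, fixed, 275 mm (x) by 135 mm (y), 30 mm high, walls and floor 4 mm thick; origin at the centre of its underside, z up. Two walls across x make three compartments in a row along x, each about 86 x 127 mm. The middle one, centred on the origin, is empty and is where the hub goes; a ring and a bracket (at most 28 mm high) lie in the outer two.

How it is judged:
On the way:
1. the sash is up by at least 150 mm and stays there by itself, untouched by the fingers (value of joint sash above 0.15 m and velocity of joint sash between -0.01 and 0.01 m/s and contact force between the fingers and sash below 0.2 N), for 0.3 s.
At the end, for the whole second after the job is handed in: The hub stands upright (within 10 degrees), flange down, at rest on the floor of the tray's middle compartment, and the sash is still up by at least 150 mm (value of joint sash above 0.15 m and x of hub_center in the frame of tray between -0.025 and 0.025 m and y of hub_center in the frame of tray between -0.045 and 0.045 m and z of hub_center in the frame of tray between 0.024 and 0.034 m and angle between hub_center's own z axis and vertical below 0.17 rad and linear speed of hub below 0.02 m/s); the robot touches nothing.
It also fails if it takes over 58 s, if anything falls off the work surface, if the arm or the gripper's body presses on something with over 40 N, if the wrist force passes 120 N, or if a joint passes its speed limit or range.

## Robot

A 7-joint arm with a two-finger parallel gripper is mounted at the origin on the work surface. World frame = base frame: x ahead of the robot, y to its left, z up, the work surface at z = 0. Lengths are in m, angles in rad, forces in N, time in s.
With the tool pointing down it reaches from about 0.425 to 0.875 m from the base axis. Payload 4.7 kg.
Tool frame: the origin (TCP) lies at the very end of the fingers, on their centre line; the grasp point (between the pads) lies 19 mm behind it; z points along the fingers, y is the line along which they close (so a half turn about z gives the same grasp; the last joint's range is limited). The gripper opens to 87 mm and grips with 3 to 60 N. Pads are 19 mm wide; open, the fingers measure 117 mm over their backs; the gripper's body (75 mm by 190 mm) begins 51 mm behind the grasp point.
Start: joints at [-1.334, 0.321, -0.07, 1.45, 0.023, 1.371, -0.057], TCP at [0.144, 0.634, 0.223] pointing down, gripper open.
Joint ranges: [-2.86, 2.86], [-0.3, 2.09], [-1.38, 1.24], [0.06, 2.45], [-1.56, 4.7], [0.09, 2.05], [-2.69, 2.69]. Speed limits (rad/s): [2.57, 2.57, 3.14, 3.14, 3.14, 3.14, 3.14].

## Interface

Orientations are given as a rotation vector (axis times angle).
In Python, from bench import ctrl, imaging, ticket gives the robot as it stands.
- The arm moves only by the tool jog_arm, never from a script. Its argument "rows" is text: rows parted by semicolons, each of 7 numbers parted by spaces: the shift along the tool's x, y, z in cm, then the turn, a rotation vector about the tool's x, y, z in rad, then the closure, from -1 (fully open) to 1 (shut), so that 0 is half open. A call has 1 to 5 rows; each row shifts and turns the commanded pose from where the row before left it, along the tool's axes as they then stand; what a row does not reach is not made up. A row lasts 1/8 s, in which the tool goes at most 62.5 mm and 10.7 degrees, less where a joint would pass 70% of its speed; a pose out of reach is approached as far as the arm can. A call with a gripper value outside its range is refused whole. The fingers move at their own pace and stop on an object; "force" is the grip in N (left out, the last holds). Time passes only in rows, so rows that do not move let the fingers close. It gives the time, the measured TCP pose, the force, the opening and the grip force at its end, in the units of the state.
- ctrl.get_state(): the state, without advancing time (a new reading comes with each control period).
- imaging.get_image(name): name is "scene" or "side" or "wrist"; returns a dict with "img" (400x640x3 uint8, blue, green, red), "vertical_fov" (degrees; the focal length in pixels is half the picture's height over the tangent of half this angle, whatever the lens; pixels are square), "cx", "cy" (the principal point, pixels), "k1" (the pictures are not rectified: a ray, as slopes to the right and down, at radius r is drawn at 1 + k1 r^2 times it, then the intrinsics apply), "origin" and "orientation" of the camera in the world. Camera axes: x right, y down, z forward; pixel columns grow to the right and rows downward; lengths in m; the calibration is good to about 2 mm. A picture is of the moment at which its call begins. There is no depth.
- ticket.close_job(): hands the job in; it is judged then, once.
The state is a dict: "time": time; "joint_positions": joint angles; "qd": joint speeds; "joint_torque": joint torques, N m; "position": TCP position; "tool_rot": TCP orientation; "ft_force": force on the tool from outside, world axes, zero at the start; "torque": the same for the moment, N m; "grip_width": opening from 0.0 (shut) to 1.0 (fully open); "grip_force": force on a finger pad.
Only numpy, scipy, OpenCV 4.12 (cv2) and the standard library are available. Lean on these libraries where they do the work, as an engineer would, in place of code of your own. Each camera call takes 0.05 s, during which the arm holds its last target. There are 200 camera calls.

## Working session

There is one attempt and no reset: what is moved stays moved. The work goes in short steps, Python scripts to look and compute and a tool call to move; the robot and the scene stay as the last step left them, time stands still between calls to the robot, and variables do not carry over. Pictures are saved under pics/ and viewed, at most 10 in all, crops included, and the job is handed in when it is done.

Besides the shell and the picture viewer there is one more tool, called after "Call:" as name(argument=value, ...) on one line, values as JSON. jog_arm: Moves the arm, as the interface text tells. Its arguments: {"type":"object","properties":{"rows":{"type":"string"},"force":{"type":"number"}},"required":["rows"]}

```bash
mkdir -p pics
cat > h.py <<'E'
import numpy as np, cv2, pickle
from scipy.spatial.transform import Rotation as R
from bench import ctrl, imaging, ticket
def rot(o):
    o=np.array(o,float)
    return o if o.shape==(3,3) else (R.from_rotvec(o).as_matrix() if o.size==3 else R.from_quat(o).as_matrix())
def grab(n,tag):
    d=imaging.get_image(n); cv2.imwrite(f'pics/{tag}.png',d['img']); pickle.dump(d,open(f'pics/{tag}.pkl','wb')); return d
def load(tag): return pickle.load(open(f'pics/{tag}.pkl','rb'))
def ray(d,u,v):
    f=200/np.tan(np.radians(d['vertical_fov'])/2)
    K=np.array([[f,0,d['cx']],[0,f,d['cy']],[0,0,1.]])
    p=cv2.undistortPoints(np.array([[[u,v]]],float),K,np.array([d['k1'],0,0,0,0.]))[0,0]
    return np.array(d['origin']), rot(d['orientation'])@np.array([p[0],p[1],1])
def plane(d,u,v,z):
    o,r=ray(d,u,v); return o+r*(z-o[2])/r[2]
def tri(d1,p1,d2,p2):
    A=np.zeros((3,3));b=np.zeros(3)
    for d,p in((d1,p1),(d2,p2)):
        o,r=ray(d,*p); r/=np.linalg.norm(r); M=np.eye(3)-np.outer(r,r); A+=M;b+=M@o
    return np.linalg.solve(A,b)
def proj(d,P):
    f=200/np.tan(np.radians(d['vertical_fov'])/2)
    c=rot(d['orientation']).T@(np.array(P)-d['origin']); s=c[:2]/c[2]; s=s*(1+d['k1']*(s@s)); return s*f+[d['cx'],d['cy']]
def delta(P,M=None):
    "tool-axes shift (cm) and rotvec to reach pose P,M"
    s=ctrl.get_state(); T=rot(s['tool_rot'])
    print('shift cm',np.round(T.T@(np.array(P)-s['position'])*100,2))
    if M is not None: print('turn',np.round(R.from_matrix(T.T@M).as_rotvec(),3))
E
python3 - <<'E'
from h import *
a=grab('scene','s1');b=grab('side','d1')
for d in(a,b): print(d['vertical_fov'],d['k1'],d['origin'],d['orientation'])
print(ctrl.get_state())
cv2.imwrite('pics/both.png',cv2.resize(np.vstack([a['img'],b['img']]),(480,600)))
E
```

```text
55.578647428636636 -0.0007804442006413779 [0.71044582 0.2972402  0.8084187 ] [-0.77800842 -2.86827211  0.61481094]
49.25181256730929 -0.11890020127312319 [0.27553002 0.75125462 0.61309826] [-0.44779119  2.61585945 -1.34021129]
{'time': 0.1, 'joint_positions': array([-1.33388295,  0.32176795, -0.07007537,  1.45159415,  0.0226062 ,
        1.37077483, -0.05690239]), 'qd': array([ 0.0012379 , -0.002684  , -0.00133101, -0.00250133,  0.00327999,
       -0.00015785, -0.00117103]), 'joint_torque': array([ 2.36056876e-04, -4.92577672e+01, -4.05640248e-01, -3.13395953e+01,
       -6.41578878e-02,  3.96370352e-02,  7.67773940e-05]), 'position': array([0.14357662, 0.63342497, 0.22153776]), 'tool_rot': array([-3.49231177e-01, -3.12202673e+00,  2.75692047e-03]), 'ft_force': array([ 0.61925117, -0.52444849, -0.55602944]), 'torque': array([ 0.01012221, -0.06397032,  0.02545902]), 'grip_force': 0.0, 'grip_width': 0.9995431686990509}
```

View pics/s1.png

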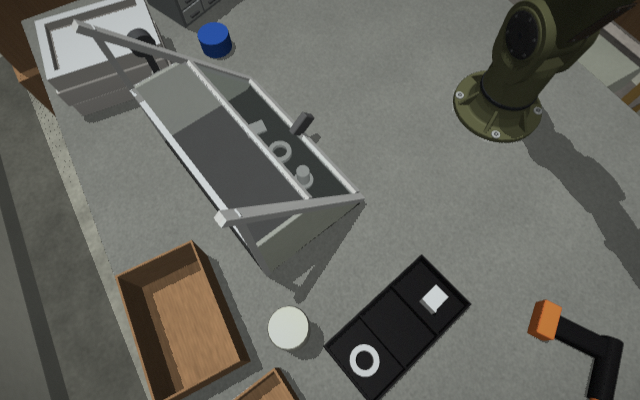

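View pics/d1.png

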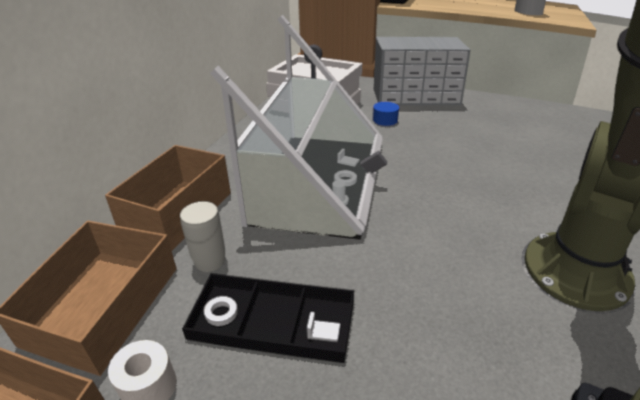

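The scene view shows the cabinet facing the robot. The fin is near (302,123), the hub near (304,175), the ring near (280,152), and the tray runs from (326,348) to (470,302). The side view has the fin at (373,162) and the hub at (341,192). Next I'll zoom in on both.

Run:
```python
from h import *
a=load('s1')['img'];b=load('d1')['img']
A=cv2.resize(a[60:220,220:380],(600,600),interpolation=cv2.INTER_CUBIC)   # 3.75x
B=cv2.resize(b[120:250,320:400],(200*2-31,600),interpolation=cv2.INTER_CUBIC)
cv2.imwrite('pics/c1.png',np.hstack([A,cv2.resize(b[115:245,335:400],(200,400),interpolation=cv2.INTER_CUBIC) if 0 else cv2.copyMakeBorder(cv2.resize(b[120:245,330:394],(200,391),interpolation=cv2.INTER_CUBIC),0,209,0,0,cv2.BORDER_CONSTANT)]))
# tray dark mask corners
for n in('s1','d1'):
    d=load(n);m=(d['img'].max(2)<38).astype(np.uint8)
    m=cv2.morphologyEx(m,cv2.MORPH_CLOSE,np.ones((9,9)))
    cs,_=cv2.findContours(m,cv2.RETR_EXTERNAL,cv2.CHAIN_APPROX_NONE)
    for c in sorted(cs,key=cv2.contourArea)[-3:]:
        print(n,cv2.contourArea(c),cv2.boundingRect(c),cv2.boxPoints(cv2.minAreaRect(c)).round(1).tolist())
```

```text
s1 2450.5 (555, 317, 68, 83) [[544.5, 391.0], [558.5, 316.29998779296875], [625.2999877929688, 328.8999938964844], [611.2999877929688, 403.6000061035156]]
s1 8805.0 (474, 0, 166, 131) [[448.3999938964844, 73.5], [572.4000244140625, -61.29999923706055], [641.5, 2.299999952316284], [517.5, 137.0]]
s1 9910.5 (324, 255, 147, 145) [[317.0, 353.0], [418.0, 252.0], [473.5, 307.5], [372.5, 408.5]]
d1 452.5 (555, 233, 76, 41) [[550.0999755859375, 251.0], [556.7000122070312, 231.89999389648438], [633.7000122070312, 258.29998779296875], [627.0999755859375, 277.5]]
d1 2128.0 (607, 0, 33, 171) [[605.5, 169.39999389648438], [622.4000244140625, -1.600000023841858], [649.5999755859375, 1.100000023841858], [632.7000122070312, 172.0]]
d1 10689.5 (183, 274, 170, 89) [[181.3000030517578, 340.70001220703125], [190.8000030517578, 269.3999938964844], [354.1000061035156, 291.20001220703125], [344.6000061035156, 362.5]]
```

View pics/c1.png

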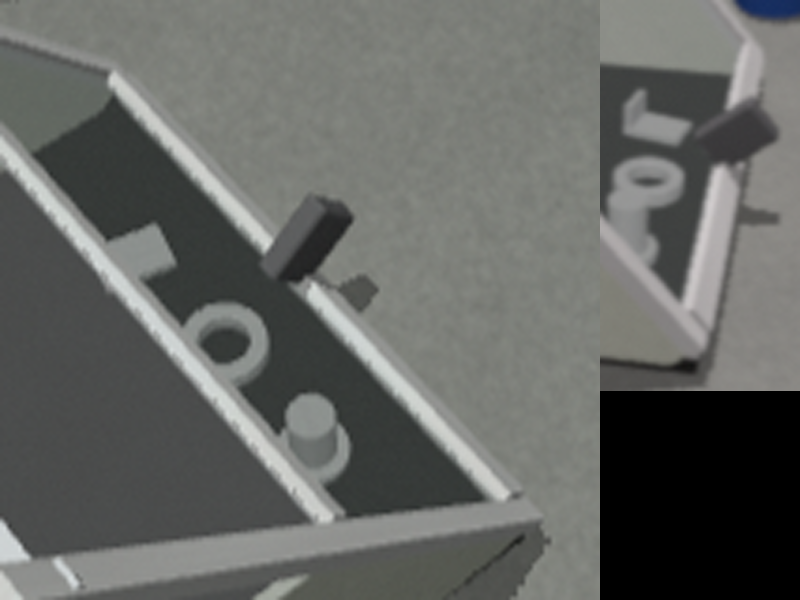

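Scaled back to full-image pixels, the crops give these positions:
- **Sill ends:** (250,81) and (356.5,192) in scene; (379.6,136) and (361,227) in side.
- **Hub post top:** about (302.9,170.7) in scene.
- **Hub flange:** about (303.7,179.2) in scene.
- **Fin outer end:** about (309,114) in scene; (577,152) in the crop's side panel.

Run:
```python
from h import *
a=load('s1');b=load('d1')
A=lambda x,y:(220+x/3.75,60+y/3.75); B=lambda x,y:(330+(x-600)/3.125,120+y/3.125)
far=plane(a,*A(113,80),.02);near=plane(a,*A(512,495),.02)
print('sill',far,near,np.linalg.norm(far-near),'side',plane(b,*B(755,50),.02),plane(b,*B(700,330),.02))
yv=(near-far)/np.linalg.norm(near-far)
print('tri near',tri(a,A(512,495),b,B(697,335)))
# y axis horizontally; x into the cabinet (away from robot)
x=np.array([-yv[1],yv[0],0]); 
if x@((far+near)/2)<0:x=-x
print('x in',x,'yaw',np.degrees(np.arctan2(x[1],x[0])))
mid=(far+near)/2; g=mid-.01*x; g[2]=.072
print('mid',mid,'grip',g,proj(a,g),proj(b,g))
print('post top',plane(a,*A(311,415),.05),'flange',plane(a,*A(314,447),.008))
for p in(A(311,415),A(314,447)):pass
h=plane(a,*A(311,415),.05); print('behind edge',(h-mid)@x,'lateral',(h-mid)@yv)
print('tri hub',tri(a,A(311,415),b,B(628,195)))
# tray rim corners at z=.03
cs=[(422,255),(470,302),(373,400),(326,348)]
for c in cs:print('tray',plane(a,*c,.03))
print([ (plane(b,*c,.03)).round(3) for c in [(213,275),(354,292),(346,330),(186,327)]])
```

```text
sill [ 0.52153904 -0.38139232  0.02      ] [0.45338784 0.02984192 0.02      ] 0.4168431214496417 side [ 0.5205803  -0.40442053  0.02      ] [0.45483935 0.02563504 0.02      ]
tri near [0.45450498 0.03072319 0.02023914]
x in [ 0.98654439  0.16349364 -0.        ] yaw 9.40973817275771
mid [ 0.48746344 -0.1757752   0.02      ] grip [ 0.477598   -0.17741013  0.072     ] [301.88838491 118.02167653] [376.04103831 159.03933629]
post top [ 0.53876771 -0.06564932  0.05      ] flange [ 0.53877444 -0.06503741  0.008     ]
behind edge 0.06861881492002224 lateral 0.10025614404200713
tri hub [ 0.53896336 -0.06294372  0.05895518]
tray [0.4168658  0.22500679 0.03      ]
tray [0.39206559 0.35065509 0.03      ]
tray [0.6548397 0.3966908 0.03     ]
tray [0.6834562  0.27878429 0.03      ]
[array([0.677, 0.274, 0.03 ]), array([0.413, 0.227, 0.03 ]), array([0.402, 0.312, 0.03 ]), array([0.656, 0.397, 0.03 ])]
```

Both views agree: the cabinet's inward axis has yaw ≈9.4°, the grip is at (0.478,-0.177,0.072), the hub at (0.539,-0.065) and the tray centre near (0.537,0.313). Next I'll plan the rows for the approach to the fin.

```bash
cat >> h.py <<'E'
YAW=np.radians(9.4); XI=np.array([np.cos(YAW),np.sin(YAW),0]); YL=np.array([-XI[1],XI[0],0])
GRIP=np.array([.4776,-.1774,.072]); HUB=np.array([.539,-.065,.025]); TRAY=np.array([.537,.313,0])
def att(tilt,yaw=None):
    xi=XI if yaw is None else np.array([np.cos(yaw),np.sin(yaw),0]); t=np.radians(tilt)
    z=np.sin(t)*xi+[0,0,-np.cos(t)]; y=np.array([xi[1],-xi[0],0]); return np.c_[np.cross(y,z),y,z]
def suggest(wps,p=None,M=None):
    "wps: (pos, rotation matrix, nrows); prints rounded tool-axis steps"
    s=ctrl.get_state(); p=s['position'] if p is None else p; M=rot(s['tool_rot']) if M is None else M
    for P,T,n in wps:
        p0,M0=p.copy(),M.copy(); rv=R.from_matrix(M0.T@T).as_rotvec(); out=[]
        for i in range(1,n+1):
            tp=p0+(np.array(P)-p0)*i/n; tM=M0@R.from_rotvec(rv*i/n).as_matrix()
            d=np.round(M.T@(tp-p)*100,1); r=np.round(R.from_matrix(M.T@tM).as_rotvec(),3)
            out.append(' '.join(f'{v+0:g}' for v in np.r_[d,r])); p=p+M@d/100; M=M@R.from_rotvec(r).as_matrix()
        print('; '.join(out)); print(' ->',p.round(3))
E
python3 - <<'E'
from h import *
s=ctrl.get_state();M=rot(s['tool_rot']);T=att(35);z=T[:,2]
ang=R.from_matrix(M.T@att(0)).as_rotvec();print(ang)
mid=M@R.from_rotvec(ang*.55).as_matrix()
suggest([((.47,.2,.28),mid,10),((.43,-.14,.28),att(0),8),(GRIP-.10*z,T,5)])
E
```

```text
[-3.31757138e-04  2.44448167e-03  2.75473612e+00]
-4.1 -3.5 -0.6 0 0 0.152; -4.7 -2.8 -0.6 0 0 0.151; -5 -2.2 -0.5 0 0 0.152; -5.2 -1.3 -0.6 0 0.001 0.151; -5.4 -0.5 -0.6 0 0 0.152; -5.4 0.3 -0.6 0 0 0.151; -5.4 1.1 -0.6 0 0 0.152; -5 1.9 -0.5 0 0 0.151; -4.8 2.7 -0.6 0 0 0.152; -4.3 3.3 -0.6 0 0 0.151
 -> [0.47 0.2  0.28]
-4.3 0.2 0 0 0 0.155; -4.2 0.9 0 0 0 0.155; -4 1.5 0 0 0.001 0.155; -3.7 2.1 0 0 0 0.155; -3.3 2.6 0 0 0 0.155; -2.9 3.2 0 0 0 0.155; -2.4 3.5 0 0 0 0.155; -1.8 3.9 0 0 0.001 0.155
 -> [ 0.43 -0.14  0.28]
-0.3 0.9 2.5 0 0.122 0; -0.7 0.9 2.5 0 0.122 0; -0.9 0.9 2.4 0 0.122 0; -1.2 0.9 2.2 0 0.122 0; -1.5 0.9 2.1 0 0.122 0
 -> [ 0.421 -0.187  0.154]
```

Call:
jog_arm(rows="-4.1 -3.5 -0.6 0 0 0.152 -1; -4.7 -2.8 -0.6 0 0 0.151 -1; -5 -2.2 -0.5 0 0 0.152 -1; -5.2 -1.3 -0.6 0 0 0.151 -1; -5.4 -0.5 -0.6 0 0 0.152 -1")

```text
time: 0.72
position: [0.3075, 0.4157, 0.2514]
tool_rot: [-1.486, -2.768, 0.0]
ft_force: [0.8, 1.0, -0.1]
grip_width: 1.0
grip_force: 0.0
```

Call:
jog_arm(rows="-5.4 0.3 -0.6 0 0 0.151 -1; -5.4 1.1 -0.6 0 0 0.152 -1; -5 1.9 -0.5 0 0 0.151 -1; -4.8 2.7 -0.6 0 0 0.152 -1; -4.3 3.3 -0.6 0 0 0.151 -1")

```text
time: 1.35
position: [0.4708, 0.1984, 0.2805]
tool_rot: [-2.404, -2.022, -0.0]
ft_force: [0.1, 0.5, -0.4]
grip_width: 1.002
grip_force: 0.0
```

Call:
jog_arm(rows="-4.3 0.2 0 0 0 0.155 -1; -4.2 0.9 0 0 0 0.155 -1; -4 1.5 0 0 0 0.155 -1; -3.7 2.1 0 0 0 0.155 -1")

```text
time: 1.85
position: [0.4497, 0.0285, 0.2803]
tool_rot: [-2.906, -1.192, 0.0]
ft_force: [0.2, -0.2, 0.5]
grip_width: 0.998
grip_force: 0.0
```

Call:
jog_arm(rows="-3.3 2.6 0 0 0 0.155 -1; -2.9 3.2 0 0 0 0.155 -1; -2.4 3.5 0 0 0 0.155 -1; -1.8 3.9 0 0 0 0.155 -1; 0 0 0 0 0 0 -1")

```text
time: 2.48
position: [0.4293, -0.1431, 0.2805]
tool_rot: [3.132, 0.245, 0.0]
ft_force: [0.3, -0.5, 1.1]
grip_width: 0.999
grip_force: 0.0
```

Call:
jog_arm(rows="-0.3 0.9 2.5 0 0.122 0 -1; -0.7 0.9 2.5 0 0.122 0 -1; -0.9 0.9 2.4 0 0.122 0 -1; -1.2 0.9 2.2 0 0.122 0 -1; -1.5 0.9 2.1 0 0.122 0 -1")

```text
time: 3.1
position: [0.4239, -0.1557, 0.2197]
tool_rot: [-3.026, -0.288, -0.51]
ft_force: [0.5, 0.9, 0.1]
grip_width: 1.003
grip_force: 0.0
```

Run:
```python
from h import *
s=ctrl.get_state();print(s['joint_positions'].round(2),s['position'])
d=grab('wrist','w1')
print('grip px',proj(d,GRIP),'tip px',proj(d,GRIP+.018*(-.766*XI+[0,0,.643])),'TCP axis px',proj(d,s['position']+rot(s['tool_rot'])[:,2]*.06))
delta(GRIP+.019*att(35)[:,2],att(35))
```

```text
[ 0.44 -0.3   0.03  2.13 -0.25  1.08 -0.82] [ 0.42391472 -0.15567529  0.21970809]
grip px [357.09934667 185.79499452] tip px [357.77034203 197.75994256] TCP axis px [323.93415493 208.90778827]
shift cm [ 0.81  3.21 17.2 ]
turn [-0.035  0.277  0.004]
```

View pics/w1.png

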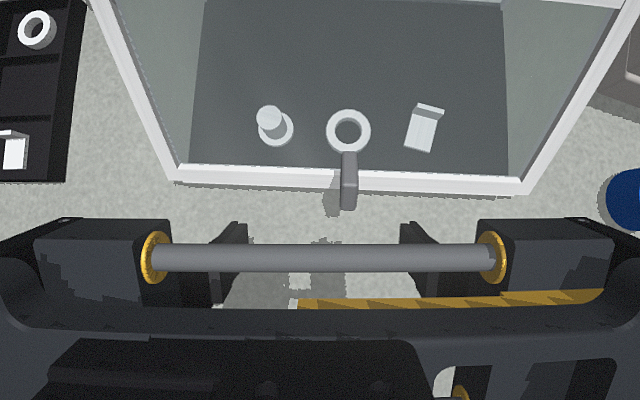

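The wrist view shows the fin spanning (349,152) to (348,210), about 8 px left of the prediction. The hub post top is at (269,117) and the sill ends are at (175,180) and (523,192). Joint 2 is at its limit, so I'll use a smaller tilt of about 15° for the fin.

Run:
```python
from h import *
d=load('w1')
for n,p,z in[('grip',(348.5,187),.072),('hubtop',(269,117),.05),('flange',(276,129),.008),('sillL',(175,181),.02),('sillR',(523,192),.02)]:
    P=plane(d,*p,z);print(n,P.round(4),'lat',((P-GRIP)@YL).round(4),'in',((P-GRIP)@XI-.01).round(4))
s=ctrl.get_state()
print('time',s['time'],s['position'],s['tool_rot'])
```

```text
grip [ 0.4746 -0.1686  0.072 ] lat 0.0092 in -0.0116
hubtop [ 0.5414 -0.0618  0.05  ] lat 0.1036 in 0.0719
flange [ 0.5401 -0.0628  0.008 ] lat 0.1029 in 0.0704
sillL [0.4466 0.0491 0.02  ] lat 0.2285 in -0.0036
sillR [ 0.5169 -0.387   0.02  ] lat -0.2132 in -0.0055
time 3.15 [ 0.42032024 -0.16028746  0.21713285] [-3.0286674  -0.27105009 -0.50652295]
```

```bash
sed -i 's/GRIP=np.array(\[.4776,-.1774/GRIP=np.array([.4755,-.1695/; s/HUB=np.array(\[.539,-.065/HUB=np.array([.5400,-.0630/' h.py
python3 - <<'E'
from h import *
T=att(15);z=T[:,2]
suggest([(GRIP-.06*z,T,4),(GRIP+.019*z,T,4)])
E
```

```text
0.2 0.5 2.3 -0.008 -0.018 0.002; 0.2 0.5 2.4 -0.009 -0.018 0.003; 0.2 0.5 2.4 -0.008 -0.018 0.002; 0.3 0.5 2.3 -0.008 -0.018 0.003
 -> [ 0.46  -0.172  0.13 ]
0 0 2 0 0 0; 0 0 1.9 0 0 0; 0 0 2 0 0 0; 0 0 2 0 0 0
 -> [ 0.48  -0.169  0.054]
```

Call:
jog_arm(rows="0.2 0.5 2.3 -0.008 -0.018 0.002 -1; 0.2 0.5 2.4 -0.009 -0.018 0.003 -1; 0.2 0.5 2.4 -0.008 -0.018 0.002 -1; 0.3 0.5 2.3 -0.008 -0.018 0.003 -1; 0 0 0 0 0 0 -1")

```text
time: 3.78
position: [0.4629, -0.1664, 0.131]
tool_rot: [-3.08, -0.27, -0.401]
ft_force: [-0.3, 0.2, 0.2]
grip_width: 0.999
grip_force: 0.0
```

Run:
```python
from h import *
T=att(15);z=T[:,2]
suggest([(GRIP+.019*z,T,4)]);print(ctrl.get_state()['joint_positions'].round(2))
d=grab('wrist','w2');cv2.imwrite('pics/w2.png',d['img'])
print(proj(d,GRIP))
```

```text
-0.1 0.1 2 -0.001 0.001 0.003; -0.1 0.2 2 -0.001 0 0.002; -0.1 0.1 1.9 -0.001 0.001 0.003; -0.1 0.1 2 -0.001 0.001 0.002
 -> [ 0.48  -0.168  0.054]
[ 0.41 -0.1  -0.02  2.13 -0.18  0.9  -0.9 ]
[330.90712464 213.5004792 ]
```

View pics/w2.png

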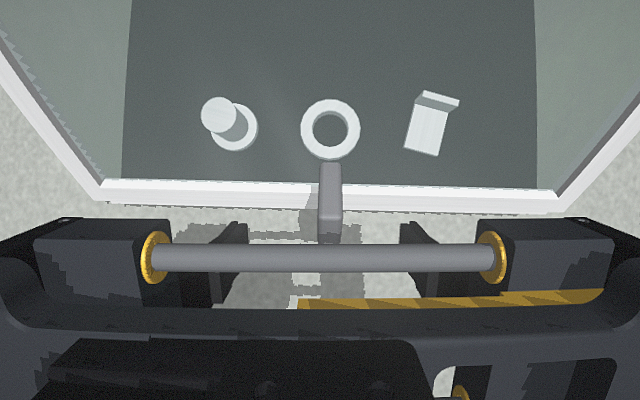

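The fin spans (330,163) to (330,240), and the predicted grip at (331,213) lies on it. It's between the fingers, so I'll go in and close.

Call:
jog_arm(rows="-0.1 0.1 2 0 0 0.003 -1; -0.1 0.2 2 0 0 0.002 -1; -0.1 0.1 1.9 0 0 0.003 -1; -0.1 0.1 2 0 0 0.002 -1; 0 0 0 0 0 0 -1")

```text
time: 4.45
position: [0.4799, -0.17, 0.0552]
tool_rot: [-3.081, -0.251, -0.405]
ft_force: [-0.7, -0.5, 0.5]
grip_width: 0.999
grip_force: 0.0
```

Call:
jog_arm(rows="0 0 0 0 0 0 1; 0 0 0 0 0 0 1; 0 0 0 0 0 0 1; 0 0 0 0 0 0 1; 0 0 0 0 0 0 1", force=20)

```text
time: 5.08
position: [0.4806, -0.1708, 0.0555]
tool_rot: [-3.082, -0.249, -0.407]
ft_force: [-0.7, -0.1, -0.2]
grip_width: 0.513
grip_force: 0.0
```

Run:
```python
from h import *
s=ctrl.get_state();print(s)
p=s['position'];M=rot(s['tool_rot']);print(M[:,2])
suggest([(p+.187*(.643*XI+[0,0,.766]),M,10)])
```

```text
{'time': 5.075, 'joint_positions': array([ 0.40836869,  0.03444058, -0.01999594,  2.17386343, -0.20870327,
        0.71938952, -0.87843686]), 'qd': array([ 0.00011879,  0.00208814, -0.000611  ,  0.0014987 ,  0.00022055,
       -0.00122366,  0.00055651]), 'joint_torque': array([-4.14903334e-03, -2.88583893e+01, -8.75631144e-03, -2.68625897e+01,
       -6.00994918e-01, -1.03681415e+00, -9.72803158e-03]), 'position': array([ 0.4805766 , -0.17078732,  0.05554927]), 'tool_rot': array([-3.08205608, -0.24925844, -0.4073669 ]), 'ft_force': array([-0.70854224, -0.10998928, -0.16180711]), 'torque': array([-0.13104265,  0.4389644 , -0.0162633 ]), 'grip_force': 0.0, 'grip_width': 0.5126218106733956}
[ 0.25629734  0.04335975 -0.96562498]
1.5 0 -1.1 0 0 0; 1.6 0 -1 0 0 0; 1.5 0 -1.1 0 0 0; 1.5 0 -1.1 0 0 0; 1.6 0 -1.1 0 0 0; 1.5 0 -1 0 0 0; 1.5 0 -1.1 0 0 0; 1.6 0 -1.1 0 0 0; 1.5 0 -1 0 0 0; 1.5 -0.1 -1.1 0 0 0
 -> [ 0.599 -0.151  0.199]
```

Closing is still under way: opening 0.51, and a fin grip should end near 0.2.

Call:
jog_arm(rows="0 0 0 0 0 0 1; 0 0 0 0 0 0 1; 0 0 0 0 0 0 1; 0 0 0 0 0 0 1")

```text
time: 5.58
position: [0.48, -0.168, 0.0553]
tool_rot: [-3.078, -0.251, -0.404]
ft_force: [-4.4, 6.2, 4.7]
grip_width: 0.209
grip_force: 20.0
```

Call:
jog_arm(rows="0 0 0 0 0 0 1; 0 0 0 0 0 0 1; 0.8 0 -0.5 0 0 0 1; 0.8 0 -0.6 0 0 0 1")

```text
time: 6.08
position: [0.4904, -0.1664, 0.068]
tool_rot: [-3.079, -0.251, -0.397]
ft_force: [-1.0, 4.9, -6.8]
grip_width: 0.206
grip_force: 19.9
```

Call:
jog_arm(rows="1.5 -0.1 -1.1 0 0 0 1; 1.5 -0.1 -1.1 0 0 0 1; 1.5 0 -1.1 0 0 0 1; 1.5 0 -1.1 0 0 0 1; 1.5 0 -1.1 0 0 0 1")

```text
time: 6.7
position: [0.5536, -0.1569, 0.1442]
tool_rot: [-3.082, -0.25, -0.415]
ft_force: [14.2, 1.6, -16.9]
grip_width: 0.205
grip_force: 20.0
```

Call:
jog_arm(rows="1.5 0 -1 0 0 0 1; 1.5 0 -1 0 0 0 1; 1.5 0 -1 0 0 0 1; 1 0 -0.7 0 0 0 1; 0 0 0 0 0 0 1")

```text
time: 7.32
position: [0.5968, -0.1504, 0.1961]
tool_rot: [-3.082, -0.25, -0.418]
ft_force: [6.7, 2.5, -4.3]
grip_width: 0.208
grip_force: 20.0
```

Run:
```python
from h import *
s=ctrl.get_state();d=s['position']-np.array([.480,-.168,.0553]);u=.643*XI+[0,0,.766]
print(s['position'],'travel',d@u,'off',d-u*(d@u),s['ft_force'],s['grip_width'],s['joint_positions'].round(2))
```

```text
[ 0.59676318 -0.15042438  0.19612826] travel 0.18379079402259016 off [ 1.72565188e-04 -1.72583564e-03  4.45146844e-05] [ 6.72639435  2.45605923 -4.29637952] 0.20837907477205586 [ 0.33  0.09 -0.07  1.81 -0.12  1.   -1.09]
```

Travel is 0.184. Next I'll release and back off along the tool axis.

Call:
jog_arm(rows="0 0 0 0 0 0 -0.5; 0 0 0 0 0 0 -0.5; 0 0 0 0 0 0 -0.5; 0 0 0 0 0 0 -0.5; 0 0 0 0 0 0 -0.5")

```text
time: 7.95
position: [0.5929, -0.1507, 0.1929]
tool_rot: [-3.082, -0.249, -0.407]
ft_force: [-0.1, -0.9, 0.2]
grip_width: 0.68
grip_force: 0.0
```

Call:
jog_arm(rows="0 0 -1 0 0 0 -0.5; 0 0 -2 0 0 0 -0.5; -0.5 0 -3 0 0 0 -0.5; -2 0 -3 0 0 0 -0.5; -2 0 -3 0 0 0 -0.5")

```text
time: 8.57
position: [0.5186, -0.163, 0.2986]
tool_rot: [-3.082, -0.25, -0.408]
ft_force: [-1.0, 0.1, -0.6]
grip_width: 0.752
grip_force: 0.0
```

Run:
```python
from h import *
s=ctrl.get_state();print(s['position'],s['joint_positions'].round(2))
a=grab('scene','s2');b=grab('side','d2');w=grab('wrist','w3')
cv2.imwrite('pics/c2.png',np.vstack([np.hstack([a['img'][40:240,200:400],b['img'][60:260,220:420],a['img'][240:400,320:480][:160].copy() if 0 else cv2.resize(a['img'][245:400,320:475],(200,200))]),cv2.resize(w['img'],(600,375))]))
```

```text
[ 0.5186237  -0.16297035  0.29862846] [ 0.37 -0.11 -0.03  1.79 -0.14  1.23 -1.03]
```

View pics/c2.png

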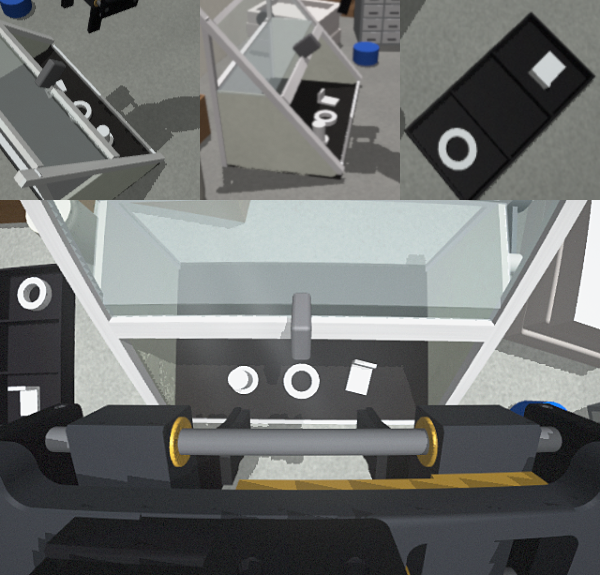

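The sash stays up in all views. In the wrist panel the hub is at about (242,379), with its post top near (237,377) in the crop.

Run:
```python
from h import *
d=load('w3')
print(plane(d,237/600*640,(377-200)/375*400,.05),plane(d,245/600*640,(381-200)/375*400,.008))
T=att(28);z=T[:,2];G=HUB.copy();G[2]=.036
suggest([(G-.08*z,T,7)])
```

```text
[ 0.542056   -0.06034482  0.05      ] [ 0.53781369 -0.06466375  0.008     ]
-0.7 -1.4 2.7 0 0.032 -0.001; -0.9 -1.3 2.6 0.001 0.031 0; -0.9 -1.4 2.6 0 0.032 -0.001; -1 -1.4 2.6 0 0.032 0; -1 -1.4 2.5 0 0.031 -0.001; -1.2 -1.3 2.5 0.001 0.032 0; -1.2 -1.4 2.5 0 0.032 -0.001
 -> [ 0.503 -0.069  0.107]
```

Call:
jog_arm(rows="-0.7 -1.4 2.7 0 0.032 0 -0.5; -0.9 -1.3 2.6 0 0.031 0 -0.5; -0.9 -1.4 2.6 0 0.032 0 -0.5; -1 -1.4 2.6 0 0.032 0 -0.5; -1 -1.4 2.5 0 0.031 0 -0.5")

```text
time: 9.35
position: [0.507, -0.0935, 0.1577]
tool_rot: [-3.028, -0.246, -0.646]
ft_force: [0.1, -0.6, -0.2]
grip_width: 0.751
grip_force: 0.0
```

Call:
jog_arm(rows="-1.2 -1.3 2.5 0 0.032 0 -0.5; -1.2 -1.4 2.5 0 0.032 0 -0.5; 0 0 0 0 0 0 -0.5")

```text
time: 9.72
position: [0.4993, -0.0662, 0.1003]
tool_rot: [-3.001, -0.245, -0.731]
ft_force: [0.5, 0.1, -0.3]
grip_width: 0.753
grip_force: 0.0
```

Run:
```python
from h import *
s=ctrl.get_state();print(s['position'],s['joint_positions'].round(2))
T=att(28);z=T[:,2];G=HUB.copy();G[2]=.036
suggest([(G+.019*z,T,5)])
d=grab('wrist','w4');print(proj(d,HUB+[0,0,.025]),proj(d,HUB+[0,0,-.017]))
```

```text
[ 0.49931322 -0.06615741  0.10034184] [ 0.29 -0.18 -0.08  2.33 -0.35  0.57 -0.94]
0.1 0.1 1.9 -0.001 0.002 0; 0.2 0.1 1.9 -0.001 0.002 -0.001; 0.1 0 1.9 0 0.002 0; 0.1 0.1 1.9 -0.001 0.003 -0.001; 0.1 0.1 1.9 -0.001 0.002 0
 -> [ 0.549 -0.062  0.019]
[328.85865489 191.29426127] [328.21722653 202.50795916]
```

View pics/w4.png

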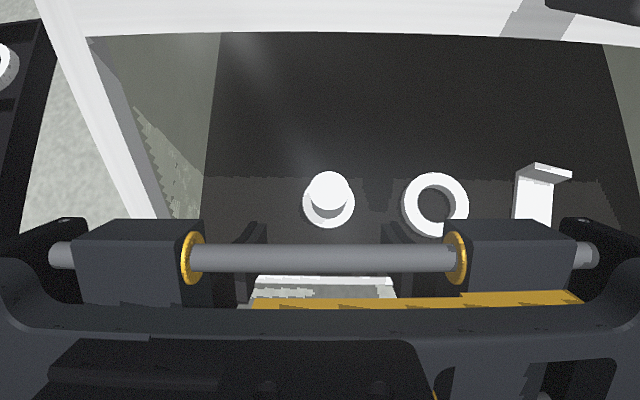

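The post top at (329,187) and the flange at (328,203) match the prediction. I'll go in and grip.

Call:
jog_arm(rows="0.1 0.1 1.9 0 0.002 0 -0.5; 0.2 0.1 1.9 0 0.002 0 -0.5; 0.1 0 1.9 0 0.002 0 -0.5; 0.1 0.1 1.9 0 0.003 0 -0.5; 0.1 0.1 1.9 0 0.002 0 -0.5")

```text
time: 10.4
position: [0.5551, -0.0646, 0.0246]
tool_rot: [-2.996, -0.242, -0.764]
ft_force: [-0.5, -0.2, 0.6]
grip_width: 0.749
grip_force: 0.0
```

Call:
jog_arm(rows="0 0 0 0 0 0 1; 0 0 0 0 0 0 1; 0 0 0 0 0 0 1; 0 0 0 0 0 0 1; 0 0 0 0 0 0 1", force=25)

```text
time: 11.02
position: [0.5525, -0.0635, 0.0238]
tool_rot: [-2.996, -0.243, -0.76]
ft_force: [-3.3, 0.6, 4.4]
grip_width: 0.333
grip_force: 25.0
```

Call:
jog_arm(rows="0 0 0 0 0 0 1; 0 0 0 0 0 0 1")

```text
time: 11.28
position: [0.5525, -0.0635, 0.0237]
tool_rot: [-2.996, -0.243, -0.759]
ft_force: [-3.1, 1.4, 6.0]
grip_width: 0.335
grip_force: 25.0
```

The hub is gripped (29 mm). Next I'll plan the lift, the retreat and the carry to the tray.

Run:
```python
from h import *
s=ctrl.get_state();p=s['position'];M=rot(s['tool_rot']);z=M[:,2];print(p,M.round(3).tolist())
np.save('gm.npy',M)
p1=p+[0,0,.03];p2=p1-.10*z;p3=p2+.18*YL+.02*XI+[0,0,.05];p4=TRAY+[.0125,-.0005,.12]
suggest([(p1,M,3),(p2,M,4),(p3,M,6),(p4,M,6)])
```

```text
[ 0.55246079 -0.06353064  0.02374621] [[0.868, 0.161, 0.47], [0.141, -0.987, 0.078], [0.477, -0.002, -0.879]]
0.5 0 -0.9 0 0 0; 0.5 0 -0.9 0 0 0; 0.4 0 -0.8 0 0 0
 -> [ 0.552 -0.064  0.053]
0 0 -2.5 0 0 0; 0 0 -2.5 0 0 0; 0 0 -2.5 0 0 0; 0 0 -2.5 0 0 0
 -> [ 0.505 -0.071  0.141]
0.7 -3 -0.6 0 0 0; 0.7 -3 -0.6 0 0 0; 0.7 -3 -0.5 0 0 0; 0.6 -3 -0.6 0 0 0; 0.7 -3 -0.6 0 0 0; 0.7 -3 -0.6 0 0 0
 -> [0.495 0.109 0.192]
0.7 -3.2 1.7 0 0 0; 0.7 -3.2 1.8 0 0 0; 0.7 -3.2 1.7 0 0 0; 0.7 -3.2 1.8 0 0 0; 0.6 -3.2 1.7 0 0 0; 0.7 -3.2 1.7 0 0 0
 -> [0.549 0.313 0.12 ]
```

Call:
jog_arm(rows="0.5 0 -0.9 0 0 0 1; 0.5 0 -0.9 0 0 0 1; 0.4 0 -0.8 0 0 0 1; 0 0 -2 0 0 0 1")

```text
time: 11.78
position: [0.5425, -0.0652, 0.0704]
tool_rot: [-2.996, -0.243, -0.757]
ft_force: [-0.3, -0.1, -1.9]
grip_width: 0.335
grip_force: 25.0
```

Call:
jog_arm(rows="0 0 -2 0 0 0 1; 0 0 -2 0 0 0 1; 0 0 -2 0 0 0 1; 0 0 -2 0 0 0 1; 0 0 0 0 0 0 1")

```text
time: 12.4
position: [0.5059, -0.0722, 0.1425]
tool_rot: [-2.997, -0.242, -0.764]
ft_force: [0.5, -0.1, -1.3]
grip_width: 0.335
grip_force: 25.0
```

Call:
jog_arm(rows="0.7 -3 -0.6 0 0 0 1; 0.7 -3 -0.6 0 0 0 1; 0.7 -3 -0.5 0 0 0 1; 0.6 -3 -0.6 0 0 0 1; 0.7 -3 -0.6 0 0 0 1")

```text
time: 13.02
position: [0.5038, 0.0805, 0.1785]
tool_rot: [-2.998, -0.243, -0.749]
ft_force: [-0.6, 0.7, -1.5]
grip_width: 0.336
grip_force: 25.0
```

Call:
jog_arm(rows="0.7 -3 -0.6 0 0 0 1; 0.7 -3.2 1.7 0 0 0 1; 0.7 -3.2 1.8 0 0 0 1; 0.7 -3.2 1.7 0 0 0 1; 0.7 -3.2 1.8 0 0 0 1")

```text
time: 13.65
position: [0.5388, 0.2466, 0.1385]
tool_rot: [-2.997, -0.243, -0.749]
ft_force: [0.7, -0.0, -1.6]
grip_width: 0.334
grip_force: 25.0
```

Call:
jog_arm(rows="0.6 -3.2 1.7 0 0 0 1; 0.7 -3.2 1.7 0 0 0 1; 0 0 0 0 0 0 1; 0 0 0 0 0 0 1")

```text
time: 14.15
position: [0.5552, 0.3123, 0.1149]
tool_rot: [-2.999, -0.242, -0.748]
ft_force: [-1.4, -0.4, -1.4]
grip_width: 0.336
grip_force: 25.0
```

Run:
```python
from h import *
s=ctrl.get_state();p=s['position'];M=rot(s['tool_rot']);print(p,s['joint_positions'].round(2))
suggest([(TRAY+[.0125,-.0005,.031],np.load('gm.npy'),5)])
a=grab('scene','s3');b=grab('side','d3')
hub=p-[.0125,-.0005,-.0013]
print('hub px expect',proj(b,hub),proj(a,hub),'tray c',proj(a,TRAY+[0,0,.004]),proj(b,TRAY+[0,0,.004]))
cv2.imwrite('pics/c3.png',np.hstack([cv2.resize(a['img'][220:400,300:500],(400,360)),cv2.resize(b['img'][200:380,170:370],(400,360))]))
```

```text
[0.55518121 0.31230255 0.11485581] [-0.12  0.13 -0.6   2.02  0.54  0.65 -2.49]
-0.9 0 1.4 0 0.002 0; -0.9 0 1.5 0 0.001 0; -0.9 -0.1 1.4 0 0.002 0; -0.9 0 1.4 0 0.001 0; -0.9 0 1.4 0 0.002 0
 -> [0.549 0.312 0.031]
hub px expect [263.23347812 272.97421493] [406.34680887 320.14965437] tray c [396.95984387 324.75653209] [272.29092892 319.15702446]
```

View pics/c3.png

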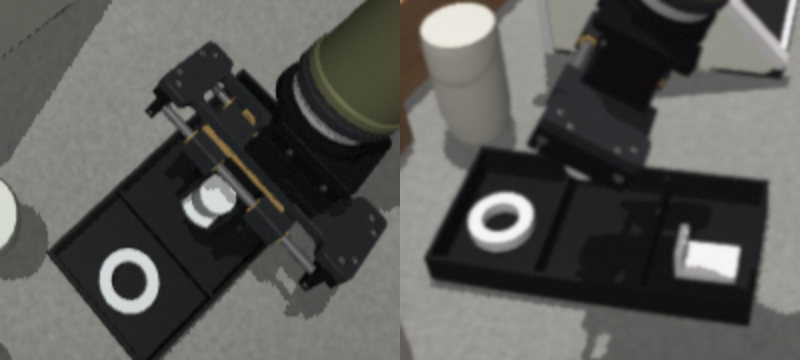

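The hub is over the middle compartment, at (207,200) in the left panel. The dividers in the right panel, centred near (607,228), agree with the tray estimate. Next I'll lower it.

Call:
jog_arm(rows="-0.9 0 1.4 0 0.002 0 1; -0.9 0 1.5 0 0.001 0 1; -0.9 -0.1 1.4 0 0.002 0 1; -0.9 0 1.4 0 0.001 0 1; -0.6 0 1 0 0.002 0 1")

```text
time: 14.88
position: [0.5507, 0.3113, 0.0367]
tool_rot: [-2.995, -0.238, -0.763]
ft_force: [0.1, -0.7, -2.7]
grip_width: 0.332
grip_force: 25.0
```

Call:
jog_arm(rows="0 0 0 0 0 0 1; 0 0 0 0 0 0 1")

```text
time: 15.12
position: [0.5508, 0.3136, 0.0383]
tool_rot: [-2.993, -0.242, -0.765]
ft_force: [0.3, -0.1, -1.6]
grip_width: 0.337
grip_force: 25.0
```

Run:
```python
from h import *
s=ctrl.get_state();print(s['position'],s['joint_positions'].round(2),s['ft_force'])
suggest([(TRAY+[.0125,-.0005,.0275],np.load('gm.npy'),2)])
```

```text
[0.55077304 0.3136456  0.03831868] [-0.4   0.22 -0.32  2.1   0.71  0.5  -2.69] [ 0.30062633 -0.07663967 -1.56666138]
-0.3 0 0.4 -0.001 -0.002 0; -0.3 0.1 0.5 0 -0.002 0
 -> [0.55  0.313 0.028]
```

Joint 7 is at its range limit, so I'll turn about world-vertical (counter-clockwise) to relieve it. The hub stays upright.

Call:
jog_arm(rows="0 0 0 0.05 0 -0.09 1; 0 0 0 0.05 0 -0.09 1; 0 0 0 0.05 0 -0.09 1; 0 0 0 0 0 0 1")

```text
time: 15.62
position: [0.552, 0.311, 0.038]
tool_rot: [-2.855, -0.674, -0.729]
ft_force: [1.1, -0.2, -0.9]
grip_width: 0.337
grip_force: 25.0
```

Run:
```python
from h import *
s=ctrl.get_state();M0=np.load('gm.npy');M=rot(s['tool_rot']);print(s['position'],s['joint_positions'].round(2),s['ft_force'])
h=M@M0.T@[0,0,1];print('hub tilt deg',np.degrees(np.arccos(h[2])),M.T@[0,0,1])
off=M@M0.T@np.array([.0125,-.0005,-.0013]);print('hub now',s['position']-off)
yaw=np.arctan2(M[1,2],M[0,2])-np.arctan2(M0[1,2],M0[0,2]);T=R.from_rotvec([0,0,yaw]).as_matrix()@M0
suggest([(TRAY+[0,0,.0295]+R.from_rotvec([0,0,yaw]).as_matrix()@np.array([.0125,-.0005,-.0013]),T,3)])
```

```text
[0.55201115 0.31101213 0.03804632] [-0.14  0.2  -0.47  2.13  0.42  0.35 -2.05] [ 1.08310357 -0.17159442 -0.8646916 ]
hub tilt deg 0.326968314023973 [ 0.48039569 -0.005332   -0.87703566]
hub now [0.53992827 0.30775335 0.03930111]
-0.2 -0.2 0.3 0 -0.001 -0.002; -0.1 -0.2 0.3 0 -0.002 -0.003; -0.2 -0.2 0.3 0 -0.001 -0.002
 -> [0.549 0.316 0.028]
```

Call:
jog_arm(rows="-0.2 -0.2 0.3 0 0 0 1; -0.1 -0.2 0.3 0 0 0 1; -0.2 -0.2 0.3 0 0 0 1; 0 0 0 0 0 0 1; 0 0 0 0 0 0 1")

```text
time: 16.25
position: [0.5474, 0.3189, 0.0268]
tool_rot: [-2.852, -0.683, -0.727]
ft_force: [0.5, -0.5, -0.9]
grip_width: 0.334
grip_force: 25.0
```

Call:
jog_arm(rows="-0.1 0 0.2 0 0 0 1; 0 0 0 0 0 0 1")

```text
time: 16.5
position: [0.5476, 0.3184, 0.0244]
tool_rot: [-2.853, -0.682, -0.726]
ft_force: [0.5, -0.1, -1.4]
grip_width: 0.34
grip_force: 25.0
```

Call:
jog_arm(rows="-0.1 0 0.2 0 0 0 1; 0 0 0 0 0 0 1")

```text
time: 16.75
position: [0.5476, 0.3185, 0.0221]
tool_rot: [-2.853, -0.682, -0.726]
ft_force: [0.2, -0.3, -1.6]
grip_width: 0.336
grip_force: 25.0
```

Call:
jog_arm(rows="-0.1 0 0.1 0 0 0 1; 0 0 0 0 0 0 1")

```text
time: 17.0
position: [0.5478, 0.3187, 0.0219]
tool_rot: [-2.852, -0.683, -0.729]
ft_force: [-3.2, -0.9, 4.9]
grip_width: 0.334
grip_force: 25.0
```

Contact with the floor. I'll open partway and retreat along the tool axis.

Call:
jog_arm(rows="0 0 0 0 0 0 -0.2; 0 0 0 0 0 0 -0.2; 0 0 0 0 0 0 -0.2; 0 0 0 0 0 0 -0.2")

```text
time: 17.5
position: [0.5474, 0.3185, 0.0209]
tool_rot: [-2.852, -0.682, -0.727]
ft_force: [-0.6, 0.5, 0.2]
grip_width: 0.59
grip_force: 0.0
```

Call:
jog_arm(rows="0 0 -1 0 0 0 -0.2; 0 0 -2 0 0 0 -0.2; 0 0 -3 0 0 0 -0.2; 0 0 -3 0 0 0 -0.2; 0 0 -3 0 0 0 -0.2")

```text
time: 18.12
position: [0.4956, 0.2917, 0.1275]
tool_rot: [-2.852, -0.683, -0.727]
ft_force: [0.4, -0.5, 0.5]
grip_width: 0.604
grip_force: 0.0
```

Run:
```python
from h import *
a=grab('scene','s4');b=grab('side','d4')
print(ctrl.get_state()['position'],proj(a,TRAY+[0,0,.054]),proj(b,TRAY+[0,0,.054]))
cv2.imwrite('pics/c4.png',np.vstack([np.hstack([cv2.resize(a['img'][240:400,300:500],(400,320)),cv2.resize(b['img'][220:380,170:370],(400,320))]),np.hstack([a['img'][20:240,150:400],b['img'][20:240,180:430],np.zeros((220,300,3),np.uint8)])]))
```

```text
[0.49724502 0.29249234 0.13029387] [401.93262755 322.19903812] [269.76623215 300.06134168]
```

View pics/c4.png

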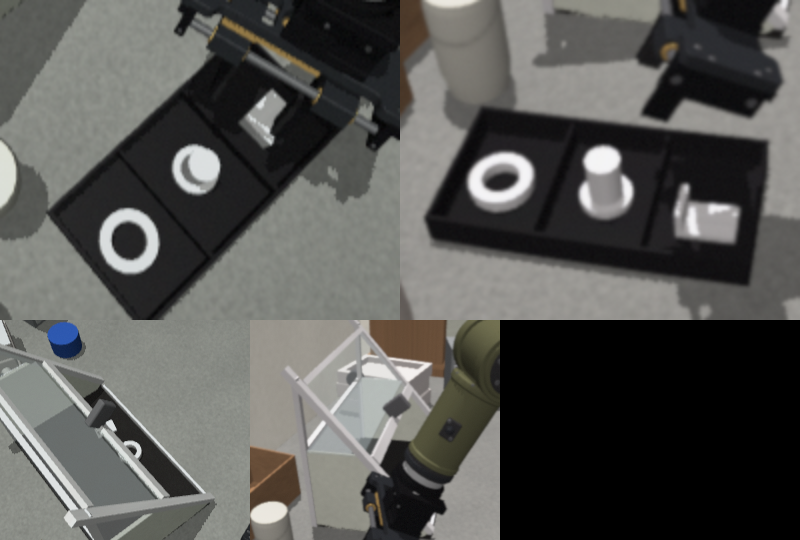

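The hub stands upright, with its post top at (402.5,321.5) in scene against a predicted compartment centre of (401.9,322.2). The sash is still up and the gripper is clear.

```bash
python3 -c "
from bench import ticket;print(ticket.close_job())"
```

```text
the job is handed in; nothing more can be done
None
```

The job is handed in, but no verdict came back; in the last pictures the hub stood upright, flange down, centred in the tray's middle compartment, the sash was still up (0.184 m when I let go), and the gripper was clear.

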